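Fetch the parts basket out of the deep soaking tank with the lifting hook

TASK

A small wire basket with a bolt in it hangs deep inside the narrow, drained blue soaking tank. Take the lifting hook from its rack, catch the basket's yellow bail with it, lift the basket out and stand it gently and upright in the drip tray with the bolt still in it, then hang the hook back in its rack by the handle. Touch the basket only with the hook, never with the hand, and leave the screw jar, glue bottle and masking tape where they are.

Things in the scene. Friction and masses are not known exactly. Their poses are not given: they have to be found in the camera images.
- tank: Fixed narrow blue steel tank, open at the top, 140 (its x) x 78 (its y) x 145 mm high, walls 4 mm (opening 132 x 70 mm), rim bead up to 148 mm. Origin: centre of its underside, on the table; x along the long side, z up. Ledges on the inside end walls (x = +-52 to +-66 mm, top 38 mm above the table) carry the basket.
- basket: Loose open wire basket, about 0.2 kg, 96 (its x) x 52 (its y) x 32 mm high, with end lugs (118 mm over them, undersides 26 mm up) that rest on the tank's ledges, so that it hangs 12 mm above the table, its x along the tank's x. Floor 3 mm thick. Origin: centre of its underside, z up.
- bail_top (a point): Peak of the basket's fixed yellow bail, on the bar's centre line, 64 mm above the basket's underside over its middle, about 70 mm below the tank's rim at the start. The bail is a 6 mm round bar, an arch across the basket's width in its plane x = 0, feet at y = +-24 mm, sloping down to 54 mm at y = +-22 mm. Axes as the basket's.
- bolt_mid (a point): Steel hex bolt, 64 x 20 x 17 mm, lying loose lengthwise in the basket; its centre, about 8 mm above the basket's floor.
- hook_grip (a point): Centre of the orange handle of the loose lifting hook (0.16 kg), a bar 24 (x) x 110 (y) x 30 mm high (z): pinch it in the middle across its 24 mm from above. An 8 mm steel rod hangs from its middle, is cranked towards -x from 70 to 95 mm below this point, and ends in a J in the plane y = 0 (see hook_seat). z up in use.
- hook_seat (a point): Inner lowest point of the J, where the bail rests, 136 mm straight below hook_grip (outer lowest point 144 mm below). Shank at x = -14 mm; upturned tip at x = +14 mm, its top 120 mm below hook_grip; mouth between them 20 mm wide. To pass under the bail the tip's top must be below the bail's underside. Axes as the hook's.
- rack: Fixed rack: wooden base 90 (its x) x 116 (its y) mm, two steel posts at y = +-36 mm (58 mm free between) topped by saddles, seat 145 mm, flared lips 154 mm above the table, 35 mm apart. The handle lies across both saddles, hook_grip 160 mm above the origin (centre of underside), the hook between the posts, its x along the rack's x; it may be hung back either way round.
- tray: Fixed shallow aluminium drip tray, 190 (its x) x 140 (its y) mm, floor 4 mm above the table, rim 10 mm high and 8 mm thick. Origin: centre of the underside, z up.
- screw_jar: Clear jar of screws with a blue lid, 62 mm across, 77 mm high; origin at its underside. To be left alone.
- glue_bottle: White and red glue bottle lying down, 189 x 74 x 65 mm; origin under its middle. To be left alone.
- masking_tape: Flat-lying roll of masking tape, 104 mm across, 24 mm high; origin under its middle. To be left alone.
There are look-alikes about, which are no part of the job. Of the things like the part that bears hook_grip, leave any that is pink; of the rest the larger one is meant.

How it is judged:
On the way, in this order (a step that is already met when the one before it is completed fails the run):
1. the basket hangs on the hook, its underside clear above the tank's rim (height (world z) of basket above 0.148 m and contact force between hook and basket above 0.5 N), for 0.2 s.
2. the basket stands upright in the tray and the hook is out of the bail (x of basket in the frame of tray between -0.07 and 0.07 m and y of basket in the frame of tray between -0.05 and 0.05 m and z of basket in the frame of tray below 0.009 m and angle between basket's own z axis and vertical below 0.1 rad and contact force between hook and basket below 0.05 N and distance between hook_seat and bail_top above 0.03 m and linear speed of basket below 0.03 m/s), for 0.2 s.
At the end, for the whole second after the job is handed in: Basket upright (0.1 rad) and at rest flat in the drip tray, middle within 70 mm (tray x) and 50 mm (tray y) of the tray's, bolt in it; hook at rest, upright (0.1 rad), handle across both saddles (centre within 12 mm across, 25 mm along, 8 mm in height of home) (x of basket in the frame of tray between -0.07 and 0.07 m and y of basket in the frame of tray between -0.05 and 0.05 m and z of basket in the frame of tray below 0.009 m and angle between each of basket, hook's own z axis and vertical below 0.1 rad and x of bolt_mid in the frame of basket between -0.046 and 0.046 m and y of bolt_mid in the frame of basket between -0.024 and 0.024 m and z of bolt_mid in the frame of basket between 0 and 0.03 m and x of hook_grip in the frame of rack between -0.012 and 0.012 m and y of hook_grip in the frame of rack between -0.025 and 0.025 m and z of hook_grip in the frame of rack between 0.152 and 0.168 m and linear speed of each of basket, hook below 0.02 m/s); the robot touches nothing.
It fails at once if the hand or arm touches the basket (contact force between any of the fingers, the arm and basket above 0.3 N).
It fails at once if the basket is dropped (falls off the hook faster than 0.6 m/s) (linear speed of basket above 0.6 m/s and contact force between hook and basket below 0.01 N).
It fails at once if the screw jar, glue bottle or masking tape is moved by more than 30 mm (distance of any of screw_jar, glue_bottle, masking_tape from where it was at the start of the episode above 0.03 m).
It also fails if it takes over 62 s, if anything falls off the work surface, if the arm or the gripper's body presses on something with over 40 N, if the wrist force passes 120 N, or if a joint passes its speed limit or range.

ROBOT

A 6-joint arm with a two-finger parallel gripper is mounted at the origin on a cart in front of the work surface, level with it; the furniture and walls round the work are solid. World frame = base frame: x ahead of the robot, y to its left, z up, the work surface at z = 0. Lengths are in m, angles in rad, forces in N, time in s.
With the tool pointing down it reaches from about 0.375 to 0.9 m from the base axis. Payload 3.1 kg.
Tool frame: the origin (TCP) lies between the finger pads; the fingertips stand 17 mm ahead of it and the grasp point (between the pads) lies 2 mm behind it; z points along the fingers, y is the line along which they close (so a half turn about z gives the same grasp; the last joint's range is limited). The gripper opens to 85 mm and grips with 20 to 120 N. Pads are 22 mm wide; open, the fingers measure 114 mm over their backs; the gripper's body (76 mm by 85 mm) begins 54 mm behind the grasp point. The pads swing forward as they close: fully open they stand 13 mm farther back than shut.
Start: joints at [0.923, 0.527, 1.433, -0, 1.181, -0.178], TCP at [0.282, 0.558, 0.248] pointing down, gripper open.
Joint ranges: [-3.08, 3.08], [-0.75, 2.2], [0.22, 2.44], [-1.43, 4.57], [0, 2.65], [-2.85, 2.85]. Speed limits (rad/s): [2.79, 2.79, 3.14, 3.14, 3.14, 3.14].

INTERFACE

Orientations are given as a unit quaternion [x, y, z, w].
In Python, from station import sense, vision, order gives the robot as it stands.
- The arm moves only by the shell command python3 -m crank 'ROWS' [OPENING] [FORCE]. ROWS is JSON, a list of rows, each an object with "dp": the shift along the world's x, y, z in units of 30 mm (1.0 is 30 mm), a list of three; "angular": the turn, a rotation vector about the world's x, y, z in degrees, a list of three. In form: [{"dp": [dx, dy, dz], "angular": [ax, ay, az]}, ...]. A call has 1 to 20 rows; each row shifts and turns the commanded pose from where the row before left it; what a row does not reach is not made up. A row lasts 1/10 s, in which the tool goes at most 50 mm and 8.59 degrees, less where a joint would pass 70% of its speed; a pose out of reach is approached as far as the arm can. A call is refused whole if a number of a shift passes 1 or a number of a turn 8.59, either way. A call with a gripper value outside its range is refused whole. OPENING is the closure, from 0 (fully open) to 1 (shut), set as the call begins (- or left out, the last holds). The fingers move at their own pace and stop on an object; FORCE is the grip in N (left out, the last holds). Time passes only in rows, so rows that do not move let the fingers close. It gives the time, the measured TCP pose, the force, the opening and the grip force at its end, in the units of the state.
- sense(): the state, without advancing time (a new reading comes with each control period).
- vision.snapshot(name): name is "scene" or "side" or "wrist"; returns a dict with "image" (480x640x3 uint8, blue, green, red), "range_z" (480x640 float32, m along the optical axis (not along the pixel's ray), 0 where there is no reading), "mtx" (3x3 intrinsics, pixels), "pose" (4x4, takes a point from camera to world coordinates); the wrist camera has in their place "mount" (4x4, takes a point from camera to tool coordinates, whose origin is the TCP and whose axes are the flange's). Camera axes: x right, y down, z forward; pixel columns grow to the right and rows downward; lengths in m; the calibration is good to about 2 mm. A picture is of the moment at which its call begins: read the wrist's pose just before it.
- order.sign_off(): hands the job in; it is judged then, once.
The state is a dict: "t": time; "q": joint angles; "qd": joint speeds; "tau": joint torques, N m; "tcp_pos": TCP position; "tool_rot": TCP orientation; "force": force on the tool from outside, world axes, zero at the start; "ft_torque": the same for the moment, N m; "finger_gap": opening from 0.0 (shut) to 1.0 (fully open); "gripper_force": force on a finger pad.
Only numpy, scipy, OpenCV 4.12 (cv2) and the standard library are available. Lean on these libraries where they do the work, as an engineer would, in place of code of your own. Each camera call takes 0.05 s, during which the arm holds its last target. There are 200 camera calls.

## Working session

There is one attempt and no reset: what is moved stays moved. The work goes in short steps, Python scripts to look and compute and a shell command to move; the robot and the scene stay as the last step left them, time stands still between calls to the robot, and variables do not carry over. Pictures are saved under pics/ and viewed, at most 10 in all, crops included, and the job is handed in when it is done.

```bash
mkdir -p pics; ls; cat > h.py <<'E'
import numpy as np, cv2
from scipy.spatial.transform import Rotation as R
from station import sense, vision, order
def snap(n):
    s=sense(); d=vision.snapshot(n)
    if 'pose' in d: T=np.array(d['pose'])
    else:
        W=np.eye(4); W[:3,:3]=R.from_quat(s['tool_rot']).as_matrix(); W[:3,3]=s['tcp_pos']; T=W@np.array(d['mount'])
    K=np.array(d['mtx']); z=d['range_z']; v,u=np.mgrid[:480,:640]
    P=np.stack([(u-K[0,2])/K[0,0]*z,(v-K[1,2])/K[1,1]*z,z],-1)@T[:3,:3].T+T[:3,3]
    P[z==0]=np.nan
    return d['image'],P
E
python3 - <<'E'
from h import *
for n in ['scene','side']:
    im,P=snap(n); cv2.imwrite(f'pics/{n}1.png',im); np.save(n+'1.npy',P)
s=sense(); print(s['t'],s['tcp_pos'],s['tool_rot'])
E
```

```text
pics
0.1 [0.2819823  0.55708113 0.24741078] [ 2.32261505e-01  9.72652865e-01 -9.14236593e-04 -4.01438196e-04]
```

View pics/scene1.png

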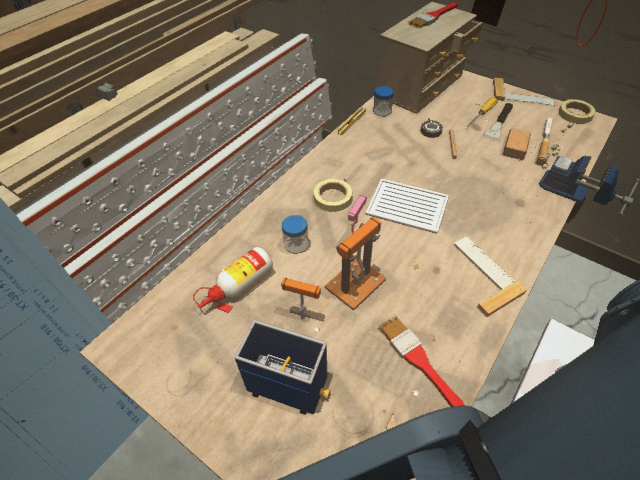

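View pics/side1.png

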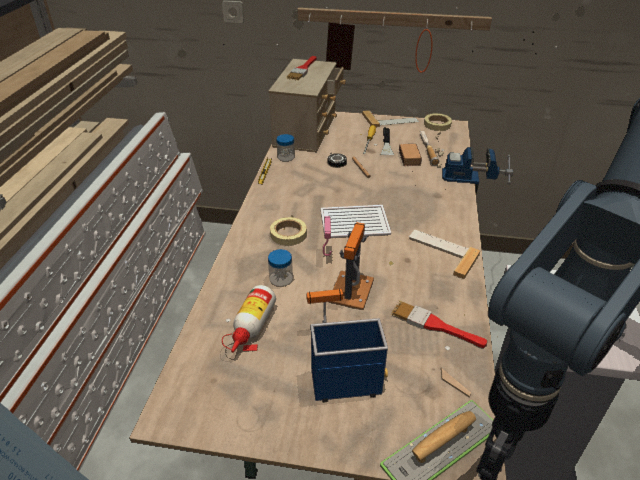

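The scene view shows the tank at (282,365), the rack with the large orange hook at (358,260), the small orange hook at (300,290), the pink one at (357,208) and the tray at (408,205). The jar is at (294,232), the tape at (333,193) and the glue at (240,275).

```bash
python3 - <<'E'
from h import *
im={n:cv2.imread(f'pics/{n}1.png') for n in('scene','side')}; P={n:np.load(n+'1.npy') for n in im}
def rep(name,boxes,zl,zh,f=None):
    for n,(u0,v0,u1,v1) in boxes.items():
        p=P[n][v0:v1,u0:u1].reshape(-1,3); c=im[n][v0:v1,u0:u1].reshape(-1,3).astype(int)
        m=(p[:,2]>zl)&(p[:,2]<zh)
        if f: m&=f(c)
        q=p[m]
        if len(q)<5: print(name,n,'few');continue
        r=cv2.minAreaRect((q[:,:2]*1000).astype(np.float32))
        print(name,n,len(q),'rect',np.round(r[0],0),np.round(r[1],0),round(r[2],1),'z',np.round(np.percentile(q[:,2],[5,50,95]),3),'mean',q.mean(0).round(3))
orange=lambda c:(c[:,2]>120)&(c[:,2]>c[:,0]*2.5)
yel=lambda c:(c[:,2]>150)&(c[:,1]>110)&(c[:,0]<90)
B=lambda a,b:dict(scene=a,side=b)
rep('tank',B((225,310,340,420),(300,310,395,400)),.138,.155)
rep('handle',B((325,210,395,275),(335,215,370,270)),.155,.2,orange)
rep('rackbase',B((320,250,390,310),(330,265,380,310)),.004,.03,orange)
rep('tray',B((360,172,455,235),(315,200,395,240)),.006,.02)
rep('trayw',B((360,172,455,235),(315,200,395,240)),-.01,.02,lambda c:c.min(1)>140)
rep('bail',B((270,345,300,375),(330,330,370,350)),.03,.1,yel)
rep('smallhook',B((275,270,325,325),(300,285,345,330)),.03,.3)
rep('jar',B((278,212,312,255),(265,248,296,288)),.03,.1)
rep('tape',B((310,175,356,212),(268,215,310,245)),.012,.04)
rep('glue',B((190,245,275,315),(225,280,280,350)),.01,.1)
rep('pink',B((343,190,366,225),(320,212,334,262)),.01,.3)
E
```

```text
tank scene 999 rect [526. 290.] [143.  82.] 16.5 z [0.139 0.147 0.15 ] mean [0.524 0.292 0.146]
tank side 851 rect [523. 293.] [142.  82.] 16.0 z [0.139 0.146 0.15 ] mean [0.522 0.295 0.145]
handle scene 469 rect [550.   8.] [109.  34.] 81.9 z [0.172 0.175 0.177] mean [0.545 0.011 0.175]
handle side 267 rect [544.  12.] [109.  23.] 80.8 z [0.172 0.175 0.178] mean [0.544 0.014 0.175]
rackbase scene 780 rect [546.  14.] [113.  89.] 82.1 z [0.008 0.01  0.013] mean [0.538 0.027 0.01 ]
rackbase side 449 rect [544.  15.] [117.  87.] 81.4 z [0.007 0.01  0.014] mean [0.535 0.023 0.01 ]
tray scene 921 rect [ 578. -305.] [192. 200.] 14.4 z [0.006 0.008 0.012] mean [ 0.568 -0.277  0.008]
tray side 557 rect [ 562. -290.] [216. 176.] 11.2 z [0.006 0.008 0.012] mean [ 0.56  -0.284  0.008]
trayw scene 4017 rect [ 573. -298.] [270. 246.] 33.4 z [-0.002  0.003  0.01 ] mean [ 0.578 -0.285  0.003]
trayw side 1346 rect [ 569. -283.] [194. 173.] 15.2 z [0.    0.005 0.011] mean [ 0.562 -0.288  0.005]
bail scene 44 rect [529. 282.] [ 6. 32.] 15.2 z [0.07  0.076 0.079] mean [0.528 0.283 0.075]
bail side few
[... 281 characters left out ...]
.006 0.066]
jar side 629 rect [740.  33.] [128.  61.] 69.7 z [0.035 0.072 0.079] mean [0.726 0.013 0.064]
tape scene 635 rect [ 750. -189.] [101. 104.] 36.9 z [0.014 0.023 0.027] mean [ 0.748 -0.186  0.022]
tape side 540 rect [ 749. -186.] [105. 106.] 54.2 z [0.014 0.023 0.027] mean [ 0.748 -0.183  0.022]
glue scene 1908 rect [762. 183.] [189.  66.] 76.7 z [0.029 0.054 0.066] mean [0.751 0.173 0.051]
glue side 1620 rect [756. 151.] [258.  64.] 81.7 z [0.029 0.054 0.066] mean [0.753 0.178 0.051]
pink scene 374 rect [ 639. -126.] [ 46. 275.] 38.9 z [0.015 0.1   0.11 ] mean [ 0.65  -0.135  0.077]
pink side 206 rect [ 635. -186.] [ 31. 229.] 10.8 z [0.012 0.105 0.11 ] mean [ 0.628 -0.115  0.086]
```

```bash
python3 - <<'E'
from h import *
im={n:cv2.imread(f'pics/{n}1.png') for n in('scene','side')}; P={n:np.load(n+'1.npy') for n in im}
for n,(u0,v0,u1,v1) in dict(scene=(362,174,455,235),side=(318,203,394,240)).items():
    c=im[n][v0:v1,u0:u1].astype(int); p=P[n][v0:v1,u0:u1]
    m=((c.min(2)>150)&(c.max(2)-c.min(2)<40)).astype(np.uint8)
    m=cv2.morphologyEx(m,cv2.MORPH_CLOSE,np.ones((7,7)))
    k,l,st,_=cv2.connectedComponentsWithStats(m); j=1+st[1:,4].argmax()
    q=p[(l==j)&(abs(p[...,2]-.007)<.012)]; r=cv2.minAreaRect((q[:,:2]*1000).astype(np.float32)); print(n,r,q.mean(0))
    h=(P[n][...,2]>.09)&(P[n][...,2]<.13)
    c=im[n].astype(int); pk=h&(c[...,2]>c[...,1]+40)&(c[...,0]>c[...,1]+10)
    q=P[n][pk]; q=q[(q[:,0]<.8)]; print('pink',len(q),cv2.minAreaRect((q[:,:2]*1000).astype(np.float32)))
d=vision.snapshot('wrist'); print(np.round(d['mount'],3),np.round(d['mtx'],0).tolist())
E
python3 -m crank '[{"dp":[0.7,-0.9,0.5],"angular":[0,0,-5]},{"dp":[0.7,-0.9,0.5],"angular":[0,0,-5]},{"dp":[0.7,-0.9,0.5],"angular":[0,0,-5]},{"dp":[0.7,-0.9,0.5],"angular":[0,0,-5]},{"dp":[0.7,-0.9,0.5],"angular":[0,0,-5]},{"dp":[0.7,-0.9,0.5],"angular":[0,0,-5]},{"dp":[0.7,-0.9,0.5],"angular":[0,0,-5]},{"dp":[0.7,-0.9,0.5],"angular":[0,0,-5]},{"dp":[0.7,-0.9,0.2],"angular":[0,0,-5]},{"dp":[0,0,0],"angular":[0,0,0]},{"dp":[0,0,0],"angular":[0,0,0]}]' 0
python3 - <<'E'
from h import *
im,P=snap('wrist'); cv2.imwrite('pics/w1.png',im); np.save('w1.npy',P); print(sense()['tcp_pos'])
E
```

```text
scene ((572.0037231445312, -278.9303283691406), (195.78463745117188, 147.09542846679688), 13.94780445098877) [ 0.56978695 -0.2806427   0.00530366]
pink 129 ((627.241455078125, -113.41082763671875), (14.835694313049316, 72.84069061279297), 8.020416259765625)
side ((571.218017578125, -292.4066162109375), (204.69505310058594, 181.9589385986328), 17.46061897277832) [ 0.56445279 -0.29330841  0.00461828]
pink 95 ((624.7813720703125, -110.81163024902344), (13.155688285827637, 76.05672454833984), 8.828286170959473)
[[ 0.001 -0.95  -0.313  0.08 ]
 [ 1.     0.001  0.     0.001]
 [ 0.    -0.313  0.95  -0.125]
 [ 0.     0.     0.     1.   ]] [[400.0, 0.0, 321.0], [0.0, 400.0, 232.0], [0.0, 0.0, 1.0]]
t: 1.25
tcp_pos: [0.4714, 0.314, 0.374]
tool_rot: [0.587, 0.809, -0.0, -0.0]
force: [0.6, 0.0, 0.2]
finger_gap: 1.0
gripper_force: 0.0
[0.47077027 0.31456028 0.37375023]
```

View pics/w1.png

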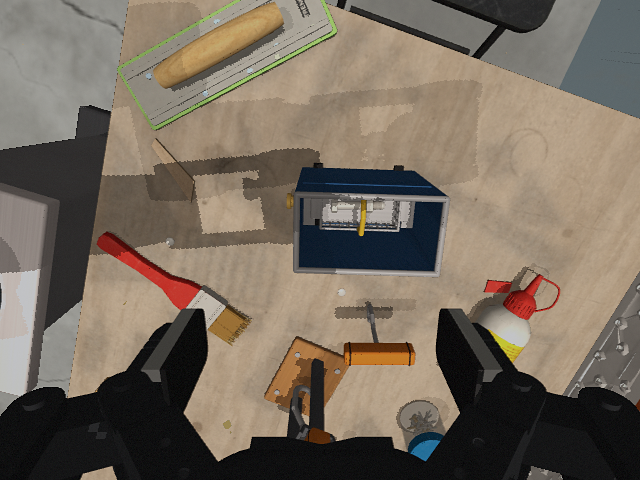

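The wrist view shows the tank opening (295–447, 195–275), the yellow bail at (363,218), the basket rows below it and the bolt at about (360,209).

```bash
python3 - <<'E'
from h import *
im=cv2.imread('pics/w1.png').astype(int); P=np.load('w1.npy')
w=(slice(160,285),slice(285,455))
p=P[w].reshape(-1,3); c=im[w].reshape(-1,3)
q=p[(p[:,2]>.143)&(p[:,2]<.155)]; print('tank',cv2.minAreaRect((q[:,:2]*1000).astype(np.float32)))
y=(c[:,2]>140)&(c[:,1]>90)&(c[:,0]<90)&(p[:,2]<.1)&(p[:,2]>.03); q=p[y]
a=np.deg2rad(16.2); ex=np.array([np.cos(a),np.sin(a)]); ey=np.array([-ex[1],ex[0]])
print(len(q)); t=(q[:,:2]-[.525,.292])@np.stack([ex,ey],1)
o=t[:,1].argsort()
for i in range(0,len(o),12): j=o[i:i+12]; print(t[j].mean(0).round(4),q[j,2].mean().round(4),q[j,2].max().round(4))
# basket rim-level points
g=(p[:,2]>.034)&(p[:,2]<.05)&(c.min(1)>110); t=(p[g][:,:2]-[.525,.292])@np.stack([ex,ey],1); print('basket',np.percentile(t,[2,50,98],axis=0).round(3))
E
```

```text
tank ((525.9483642578125, 291.353515625), (141.8677978515625, 80.3536605834961), 16.158466339111328)
128
[ 0.0021 -0.0251] 0.0679 0.0691
[ 0.0018 -0.0214] 0.0696 0.0716
[ 0.0023 -0.0177] 0.0717 0.0732
[ 0.0022 -0.0141] 0.0729 0.0748
[ 0.0017 -0.0109] 0.0744 0.076
[ 0.0025 -0.0077] 0.0757 0.0768
[ 0.0021 -0.0044] 0.0777 0.0795
[-0.0049 -0.0018] 0.0731 0.0782
[0.0017 0.0005] 0.0763 0.0785
[0.0025 0.0031] 0.0752 0.0768
[0.0022 0.0083] 0.0734 0.0764
basket [[-0.036 -0.028]
 [ 0.05  -0.014]
 [ 0.059  0.008]]
```

```bash
python3 -m crank '[{"dp":[0.22,-0.91,-0.24],"angular":[0,0,-2.4]},{"dp":[0.22,-0.91,-0.24],"angular":[0,0,-2.4]},{"dp":[0.22,-0.91,-0.24],"angular":[0,0,-2.4]},{"dp":[0.22,-0.91,-0.24],"angular":[0,0,-2.4]},{"dp":[0.22,-0.91,-0.24],"angular":[0,0,-2.4]},{"dp":[0.22,-0.91,-0.24],"angular":[0,0,-2.4]},{"dp":[0.22,-0.91,-0.24],"angular":[0,0,-2.4]},{"dp":[0.22,-0.91,-0.24],"angular":[0,0,-2.4]},{"dp":[0.22,-0.91,-0.24],"angular":[0,0,-2.4]},{"dp":[0.22,-0.91,-0.24],"angular":[0,0,-2.4]},{"dp":[0.22,-0.91,-0.24],"angular":[0,0,-2.4]},{"dp":[0,0,0],"angular":[0,0,0]},{"dp":[0,0,0],"angular":[0,0,0]},{"dp":[0,0,0],"angular":[0,0,0]}]' 0
python3 - <<'E'
from h import *
im,P=snap('wrist'); cv2.imwrite('pics/w2.png',im); np.save('w2.npy',P); print(sense()['tcp_pos'])
p=P.reshape(-1,3);c=im.reshape(-1,3).astype(int)
m=(p[:,2]>.168)&(p[:,2]<.182)&(abs(p[:,0]-.545)<.08)&(abs(p[:,1]-.013)<.08)&(c[:,2]>100)&(c[:,2]>2*c[:,0])
q=p[m];print(len(q),cv2.minAreaRect((q[:,:2]*1000).astype(np.float32)),np.median(q[:,2]))
a=np.deg2rad(-8.4); ex=np.array([np.cos(a),np.sin(a)]); ey=np.array([-ex[1],ex[0]])
for n,Q in dict(w1=np.load('w1.npy'),w2=P,sc=np.load('scene1.npy'),si=np.load('side1.npy')).items():
    p=Q.reshape(-1,3); t=(p[:,:2]-[.545,.013])@np.stack([ex,ey],1)
    for lo,hi in((.018,.04),(.04,.065),(.065,.095),(.1,.14)):
        m=(p[:,2]>lo)&(p[:,2]<hi)&(abs(t[:,1])<.02)&(abs(t[:,0])<.04)
        if m.sum(): print(n,lo,m.sum(),t[m].min(0).round(3),t[m].mean(0).round(3),t[m].max(0).round(3))
E
```

```text
t: 2.7
tcp_pos: [0.5435, 0.0159, 0.2951]
tool_rot: [0.755, 0.655, -0.0, -0.0]
force: [-0.7, 0.4, -0.8]
finger_gap: 0.998
gripper_force: 0.0
[0.54358551 0.01587018 0.29526264]
4872 ((546.9401245117188, 8.038681030273438), (108.89115905761719, 23.695261001586914), 81.79188537597656) 0.17404125565873096
w1 0.018 108 [-0.016 -0.007] [-0.004 -0.002] [0.01 0.  ]
w1 0.04 75 [-0.016 -0.006] [-0.013 -0.002] [-0.008  0.001]
w1 0.065 132 [-0.015 -0.007] [-0.006 -0.002] [0.004 0.   ]
w1 0.1 15 [-0.001 -0.004] [ 0.001 -0.001] [0.006 0.001]
w2 0.018 2 [-0.015 -0.002] [-0.015 -0.002] [-0.014 -0.002]
w2 0.04 12 [-0.016 -0.005] [-0.015 -0.003] [-0.014 -0.001]
w2 0.065 12 [-0.015 -0.007] [-0.014 -0.004] [-0.013 -0.002]
sc 0.018 54 [-0.017 -0.009] [ 0.004 -0.004] [ 0.019 -0.001]
sc 0.04 26 [-0.016 -0.009] [-0.012 -0.004] [ 0.016 -0.   ]
sc 0.065 47 [-0.015 -0.009] [-0.007 -0.005] [ 0.002 -0.001]
sc 0.1 30 [-0.003 -0.007] [ 0.    -0.004] [ 0.006 -0.002]
si 0.018 32 [-0.018 -0.009] [-0.01  -0.003] [-0.     0.003]
si 0.04 21 [-0.018 -0.007] [-0.016 -0.001] [-0.012  0.001]
si 0.065 35 [-0.018 -0.007] [-0.009 -0.002] [-0.001  0.002]
```

View pics/w2.png

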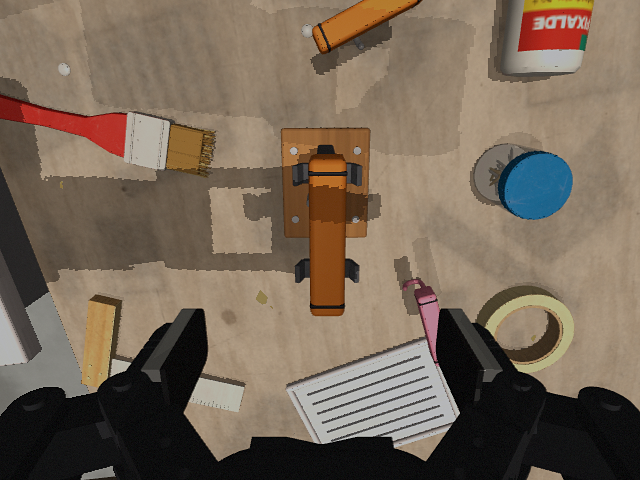

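The view shows the handle from (327,155) to (327,315), on both saddles, with the rod cranked towards −x (image left). So the hook's +x is at yaw −8°.

```bash
python3 -m crank '[{"dp":[0.08,-0.2,-0.6],"angular":[0,0,0]},{"dp":[0,0,-0.8],"angular":[0,0,0]},{"dp":[0,0,-0.8],"angular":[0,0,0]},{"dp":[0,0,-0.8],"angular":[0,0,0]},{"dp":[0,0,-0.8],"angular":[0,0,0]},{"dp":[0,0,-0.5],"angular":[0,0,0]},{"dp":[0,0,-0.25],"angular":[0,0,0]},{"dp":[0,0,0],"angular":[0,0,0]},{"dp":[0,0,0],"angular":[0,0,0]}]' 0
python3 -m crank '[{"dp":[0,0,0],"angular":[0,0,0]},{"dp":[0,0,0],"angular":[0,0,0]},{"dp":[0,0,0],"angular":[0,0,0]},{"dp":[0,0,0],"angular":[0,0,0]},{"dp":[0,0,0],"angular":[0,0,0]},{"dp":[0,0,0],"angular":[0,0,0]},{"dp":[0,0,0],"angular":[0,0,0]},{"dp":[0,0,0],"angular":[0,0,0]}]' 1 90
```

```text
t: 3.65
tcp_pos: [0.5469, 0.0087, 0.1594]
tool_rot: [0.756, 0.655, 0.0, 0.001]
force: [0.4, 0.2, 1.2]
finger_gap: 0.996
gripper_force: 0.0
t: 4.45
tcp_pos: [0.5467, 0.0081, 0.1592]
tool_rot: [0.756, 0.654, 0.0, 0.0]
force: [-0.7, 0.0, 4.8]
finger_gap: 0.269
gripper_force: 88.6
```

```bash
python3 -m crank '[{"dp":[0,0,0.4],"angular":[0,0,0]},{"dp":[0,0,0.8],"angular":[0,0,0]},{"dp":[0,0,0.9],"angular":[0,0,0]},{"dp":[0,0,0.9],"angular":[0,0,0]},{"dp":[0,0,0.9],"angular":[0,0,0]},{"dp":[0,0,0.9],"angular":[0,0,0]},{"dp":[0,0,0.8],"angular":[0,0,0]},{"dp":[0,0,0.4],"angular":[0,0,0]}]'
python3 -m crank '[{"dp":[-0.08,0.5,0],"angular":[0,0,1.3]},{"dp":[-0.15,0.9,0],"angular":[0,0,2.4]},{"dp":[-0.15,0.9,0],"angular":[0,0,2.4]},{"dp":[-0.15,0.9,0],"angular":[0,0,2.4]},{"dp":[-0.15,0.9,0],"angular":[0,0,2.4]},{"dp":[-0.15,0.9,0],"angular":[0,0,2.4]},{"dp":[-0.15,0.9,0],"angular":[0,0,2.4]},{"dp":[-0.15,0.9,0],"angular":[0,0,2.4]},{"dp":[-0.15,0.9,0],"angular":[0,0,2.4]},{"dp":[-0.15,0.9,0],"angular":[0,0,2.4]},{"dp":[-0.1,0.5,0],"angular":[0,0,1.5]},{"dp":[-0.02,0.1,0],"angular":[0,0,0]},{"dp":[0,0,0],"angular":[0,0,0]},{"dp":[0,0,0],"angular":[0,0,0]}]'
python3 - <<'E'
from h import *
s=sense();tp=np.array(s['tcp_pos']);q=s['tool_rot'];print(tp,2*np.degrees(np.arctan2(q[1],q[0]))-90)
a=np.deg2rad(16.2); ex=np.array([np.cos(a),np.sin(a)]); ey=np.array([-ex[1],ex[0]]);E=np.stack([ex,ey],1)
print('bail-tcp in tank axes',([.528,.290]-tp[:2])@E)
for n in('scene','side'):
    im,P=snap(n); cv2.imwrite(f'pics/{n}2.png',im)
    p=P.reshape(-1,3); t=(p[:,:2]-tp[:2])@E
    for lo,hi in((-.15,-.125),(-.12,-.1),(-.09,-.075),(-.06,-.03)):
        m=(p[:,2]-tp[2]>lo)&(p[:,2]-tp[2]<hi)&(np.abs(t)<.035).all(1)
        if m.sum(): print(n,lo,m.sum(),t[m].min(0).round(3),t[m].mean(0).round(3),t[m].max(0).round(3))
E
```

```text
t: 5.25
tcp_pos: [0.5468, 0.0082, 0.3409]
tool_rot: [0.756, 0.654, 0.001, 0.001]
force: [1.0, -0.4, -1.5]
finger_gap: 0.268
gripper_force: 88.2
t: 6.65
tcp_pos: [0.4998, 0.2834, 0.3382]
tool_rot: [0.601, 0.799, -0.001, 0.0]
force: [0.2, -0.5, -1.0]
finger_gap: 0.269
gripper_force: 88.1
[0.49984094 0.28338578 0.33824032] 16.083822212190682
bail-tcp in tank axes [ 0.02888628 -0.00150453]
scene -0.15 86 [-0.017 -0.006] [-0. -0.] [0.014 0.003]
scene -0.12 37 [-0.018 -0.003] [-0.009  0.001] [0.016 0.003]
scene -0.09 46 [-0.017 -0.005] [-0.011 -0.   ] [-0.004  0.003]
scene -0.06 30 [-0.004 -0.005] [-0.002  0.   ] [0.002 0.003]
side -0.15 72 [-0.019 -0.004] [-0.001  0.003] [0.016 0.006]
side -0.12 36 [-0.019 -0.001] [-0.01   0.003] [0.016 0.006]
side -0.09 27 [-0.016  0.001] [-0.01   0.003] [-0.004  0.005]
side -0.06 15 [-0.002 -0.002] [0.001 0.002] [0.003 0.005]
```

```bash
python3 -m crank '[{"dp":[0.05,-0.04,-0.3],"angular":[0,0,0]},{"dp":[0,0,-0.6],"angular":[0,0,0]},{"dp":[0,0,-0.6],"angular":[0,0,0]},{"dp":[0,0,-0.6],"angular":[0,0,0]},{"dp":[0,0,-0.6],"angular":[0,0,0]},{"dp":[0,0,-0.3],"angular":[0,0,0]},{"dp":[0,0,0],"angular":[0,0,0]}]'
python3 -m crank '[{"dp":[0,0,-0.3],"angular":[0,0,0]},{"dp":[0,0,-0.3],"angular":[0,0,0]},{"dp":[0,0,-0.3],"angular":[0,0,0]},{"dp":[0,0,-0.3],"angular":[0,0,0]},{"dp":[0,0,-0.3],"angular":[0,0,0]},{"dp":[0,0,-0.3],"angular":[0,0,0]},{"dp":[0,0,-0.24],"angular":[0,0,0]},{"dp":[0,0,0],"angular":[0,0,0]},{"dp":[0,0,0],"angular":[0,0,0]}]'
python3 - <<'E'
from h import *
for n in('scene','wrist'):
    im,P=snap(n); cv2.imwrite(f'pics/{n}3.png',im)
    if n=='scene': a=cv2.resize(im[290:420,210:350],None,fx=4,fy=4)
    else: b=im
cv2.imwrite('pics/s3c.png',a)
E
```

```text
t: 7.45
tcp_pos: [0.5006, 0.2822, 0.2469]
tool_rot: [0.601, 0.799, -0.002, -0.001]
force: [-0.3, -1.4, -1.0]
finger_gap: 0.27
gripper_force: 88.2
t: 8.35
tcp_pos: [0.5014, 0.2831, 0.1872]
tool_rot: [0.601, 0.799, -0.0, -0.0]
force: [0.6, 0.9, -2.8]
finger_gap: 0.267
gripper_force: 88.2
```

View pics/s3c.png

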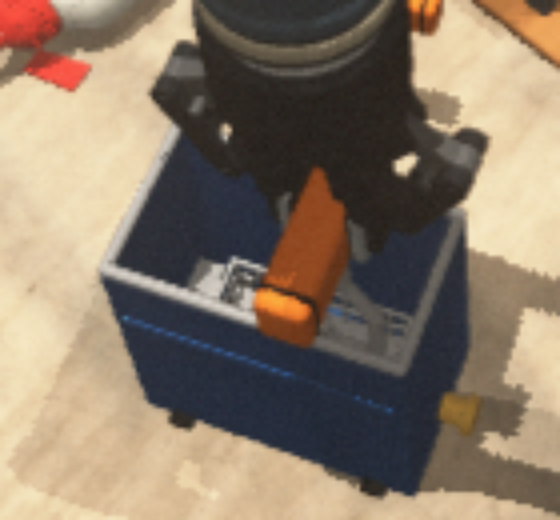

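The handle is over the tank opening and nothing touches. Next I slide the tip under the bail.

```bash
python3 -m crank '[{"dp":[0.22,0.06,0],"angular":[0,0,0]},{"dp":[0.22,0.06,0],"angular":[0,0,0]},{"dp":[0.22,0.06,0],"angular":[0,0,0]},{"dp":[0.22,0.06,0],"angular":[0,0,0]},{"dp":[0,0,0],"angular":[0,0,0]},{"dp":[0,0,0],"angular":[0,0,0]}]'
python3 -m crank '[{"dp":[0,0,0.12],"angular":[0,0,0]},{"dp":[0,0,0.12],"angular":[0,0,0]},{"dp":[0,0,0.12],"angular":[0,0,0]},{"dp":[0,0,0.12],"angular":[0,0,0]},{"dp":[0,0,0.12],"angular":[0,0,0]},{"dp":[0,0,0.12],"angular":[0,0,0]},{"dp":[0,0,0.12],"angular":[0,0,0]},{"dp":[0,0,0.12],"angular":[0,0,0]},{"dp":[0,0,0],"angular":[0,0,0]},{"dp":[0,0,0],"angular":[0,0,0]}]'
```

```text
t: 9.05
tcp_pos: [0.5278, 0.2902, 0.1872]
tool_rot: [0.601, 0.799, -0.0, -0.0]
force: [0.7, 0.3, -2.3]
finger_gap: 0.268
gripper_force: 88.3
t: 10.05
tcp_pos: [0.5277, 0.2902, 0.2161]
tool_rot: [0.601, 0.799, -0.0, -0.0]
force: [-0.2, -0.3, -4.0]
finger_gap: 0.269
gripper_force: 88.2
```

```bash
python3 -m crank '[{"dp":[0,0,0.15],"angular":[0,0,0]},{"dp":[0,0,0.25],"angular":[0,0,0]},{"dp":[0,0,0.3],"angular":[0,0,0]},{"dp":[0,0,0.3],"angular":[0,0,0]},{"dp":[0,0,0.3],"angular":[0,0,0]},{"dp":[0,0,0.3],"angular":[0,0,0]},{"dp":[0,0,0.3],"angular":[0,0,0]},{"dp":[0,0,0.3],"angular":[0,0,0]},{"dp":[0,0,0.3],"angular":[0,0,0]},{"dp":[0,0,0.3],"angular":[0,0,0]}]'
python3 -m crank '[{"dp":[0,0,0.3],"angular":[0,0,0]},{"dp":[0,0,0.3],"angular":[0,0,0]},{"dp":[0,0,0.3],"angular":[0,0,0]},{"dp":[0,0,0.3],"angular":[0,0,0]},{"dp":[0,0,0.3],"angular":[0,0,0]},{"dp":[0,0,0.3],"angular":[0,0,0]},{"dp":[0,0,0.3],"angular":[0,0,0]},{"dp":[0,0,0.3],"angular":[0,0,0]},{"dp":[0,0,0.2],"angular":[0,0,0]},{"dp":[0,0,0.1],"angular":[0,0,0]},{"dp":[0,0,0],"angular":[0,0,0]},{"dp":[0,0,0],"angular":[0,0,0]},{"dp":[0,0,0],"angular":[0,0,0]}]'
python3 - <<'E'
from h import *
im,P=snap('side'); cv2.imwrite('pics/side4.png',im)
cv2.imwrite('pics/s4c.png',cv2.resize(im[170:410,280:420],None,fx=2.5,fy=2.5))
im,P=snap('wrist'); cv2.imwrite('pics/w4.png',im)
E
```

```text
t: 11.05
tcp_pos: [0.5277, 0.2902, 0.3009]
tool_rot: [0.601, 0.799, -0.0, -0.0]
force: [-0.3, 0.4, -3.5]
finger_gap: 0.27
gripper_force: 88.2
t: 12.35
tcp_pos: [0.5275, 0.2902, 0.3806]
tool_rot: [0.601, 0.799, -0.001, -0.0]
force: [0.1, 0.7, -3.0]
finger_gap: 0.267
gripper_force: 88.2
```

View pics/s4c.png

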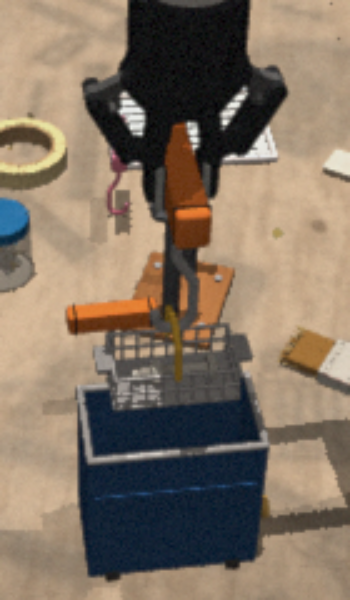

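The basket hangs level on the hook, clear above the tank rim at image (175,370), with the bolt inside at (140,385). Carry it over now.

```bash
python3 -m crank '[{"dp":[0,-0.1,0],"angular":[0,0,0]},{"dp":[0.01,-0.2,0],"angular":[0,0,0]},{"dp":[0.02,-0.3,0],"angular":[0,0,0]},{"dp":[0.03,-0.4,0],"angular":[0,0,0]},{"dp":[0.04,-0.5,0],"angular":[0,0,0]},{"dp":[0.04,-0.5,0],"angular":[0,0,0]},{"dp":[0.04,-0.5,0],"angular":[0,0,0]},{"dp":[0.04,-0.5,0],"angular":[0,0,0]},{"dp":[0.04,-0.5,0],"angular":[0,0,0]},{"dp":[0.04,-0.5,0],"angular":[0,0,0]},{"dp":[0.04,-0.5,0],"angular":[0,0,0]},{"dp":[0.04,-0.5,0],"angular":[0,0,0]},{"dp":[0.04,-0.5,0],"angular":[0,0,0]},{"dp":[0.04,-0.5,0],"angular":[0,0,0]},{"dp":[0.04,-0.5,0],"angular":[0,0,0]},{"dp":[0.04,-0.5,0],"angular":[0,0,0]},{"dp":[0.04,-0.5,0],"angular":[0,0,0]},{"dp":[0.04,-0.5,0],"angular":[0,0,0]}]'
python3 -m crank '[{"dp":[0.04,-0.5,0],"angular":[0,0,0]},{"dp":[0.04,-0.5,0],"angular":[0,0,0]},{"dp":[0.04,-0.5,0],"angular":[0,0,0]},{"dp":[0.04,-0.5,0],"angular":[0,0,0]},{"dp":[0.04,-0.5,0],"angular":[0,0,0]},{"dp":[0.04,-0.5,0],"angular":[0,0,0]},{"dp":[0.04,-0.5,0],"angular":[0,0,0]},{"dp":[0.04,-0.5,0],"angular":[0,0,0]},{"dp":[0.04,-0.5,0],"angular":[0,0,0]},{"dp":[0.04,-0.5,0],"angular":[0,0,0]},{"dp":[0.04,-0.5,0],"angular":[0,0,0]},{"dp":[0.04,-0.5,0],"angular":[0,0,0]},{"dp":[0.04,-0.5,0],"angular":[0,0,0]},{"dp":[0.04,-0.5,0],"angular":[0,0,0]},{"dp":[0.04,-0.5,0],"angular":[0,0,0]},{"dp":[0.04,-0.5,0],"angular":[0,0,0]},{"dp":[0.04,-0.5,0],"angular":[0,0,0]},{"dp":[0.04,-0.5,0],"angular":[0,0,0]}]'
python3 -m crank '[{"dp":[0.04,-0.5,0],"angular":[0,0,0]},{"dp":[0.04,-0.5,0],"angular":[0,0,0]},{"dp":[0.04,-0.4,0],"angular":[0,0,0]},{"dp":[0.03,-0.3,0],"angular":[0,0,0]},{"dp":[0,-0.2,0],"angular":[0,0,0]},{"dp":[0,-0.1,0],"angular":[0,0,0]},{"dp":[0,0,0],"angular":[0,0,0]},{"dp":[0,0,0],"angular":[0,0,0]},{"dp":[0,0,0],"angular":[0,0,0]},{"dp":[0,0,0],"angular":[0,0,0]},{"dp":[0,0,0],"angular":[0,0,0]}]'
python3 - <<'E'
from h import *
ims=[]
for n in('scene','side','wrist'):
    im,P=snap(n); cv2.imwrite(f'pics/{n}5.png',im); np.save(n+'5.npy',P)
    ims.append(im)
a=cv2.resize(ims[0][90:250,340:480],(400,457)); b=cv2.resize(ims[1][90:250,290:430],(400,457)); cv2.imwrite('pics/t5.png',np.hstack([a,b]))
E
```

```text
t: 14.25
tcp_pos: [0.5464, 0.049, 0.3812]
tool_rot: [0.601, 0.799, 0.0, -0.0]
force: [0.8, -0.2, -4.2]
finger_gap: 0.273
gripper_force: 88.2
t: 16.05
tcp_pos: [0.568, -0.221, 0.3812]
tool_rot: [0.601, 0.799, 0.0, -0.0]
force: [-0.2, 0.2, -4.2]
finger_gap: 0.266
gripper_force: 88.2
t: 17.15
tcp_pos: [0.5725, -0.2794, 0.3813]
tool_rot: [0.601, 0.8, 0.0, 0.0]
force: [-0.3, 0.6, -4.3]
finger_gap: 0.265
gripper_force: 88.2
```

View pics/t5.png

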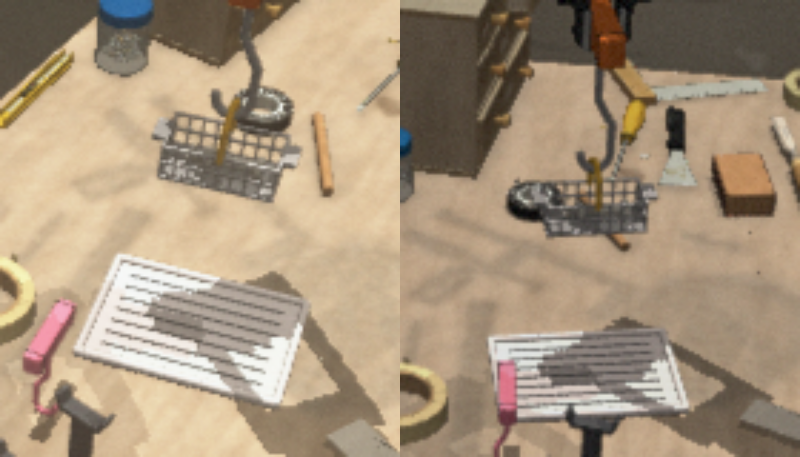

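Both views show the basket level on the hook above the empty tray, in the scene crop at (225,155) and in the side crop at (597,205). Lower it.

```bash
python3 -m crank '[{"dp":[0,0,-0.1],"angular":[0,0,0]},{"dp":[0,0,-0.2],"angular":[0,0,0]},{"dp":[0,0,-0.35],"angular":[0,0,0]},{"dp":[0,0,-0.4],"angular":[0,0,0]},{"dp":[0,0,-0.4],"angular":[0,0,0]},{"dp":[0,0,-0.4],"angular":[0,0,0]},{"dp":[0,0,-0.4],"angular":[0,0,0]},{"dp":[0,0,-0.4],"angular":[0,0,0]},{"dp":[0,0,-0.4],"angular":[0,0,0]},{"dp":[0,0,-0.4],"angular":[0,0,0]},{"dp":[0,0,-0.4],"angular":[0,0,0]},{"dp":[0,0,-0.4],"angular":[0,0,0]},{"dp":[0,0,-0.4],"angular":[0,0,0]},{"dp":[0,0,-0.4],"angular":[0,0,0]},{"dp":[0,0,-0.3],"angular":[0,0,0]},{"dp":[0,0,-0.15],"angular":[0,0,0]},{"dp":[0,0,0],"angular":[0,0,0]},{"dp":[0,0,0],"angular":[0,0,0]}]'
python3 -m crank '[{"dp":[0,0,-0.07],"angular":[0,0,0]},{"dp":[0,0,-0.07],"angular":[0,0,0]},{"dp":[0,0,-0.07],"angular":[0,0,0]},{"dp":[0,0,-0.07],"angular":[0,0,0]},{"dp":[0,0,-0.07],"angular":[0,0,0]},{"dp":[0,0,-0.07],"angular":[0,0,0]},{"dp":[0,0,-0.07],"angular":[0,0,0]},{"dp":[0,0,-0.07],"angular":[0,0,0]},{"dp":[0,0,-0.07],"angular":[0,0,0]},{"dp":[0,0,-0.07],"angular":[0,0,0]},{"dp":[0,0,0],"angular":[0,0,0]},{"dp":[0,0,0],"angular":[0,0,0]}]'
```

```text
t: 19.1
tcp_pos: [0.5728, -0.2799, 0.2166]
tool_rot: [0.601, 0.799, 0.0, 0.0]
force: [-0.1, -0.5, -3.6]
finger_gap: 0.266
gripper_force: 88.2
t: 20.3
tcp_pos: [0.5726, -0.2799, 0.1954]
tool_rot: [0.601, 0.799, -0.0, 0.0]
force: [-0.3, -0.4, -1.9]
finger_gap: 0.272
gripper_force: 88.3
```

```bash
python3 -m crank '[{"dp":[0,0,-0.12],"angular":[0,0,0]},{"dp":[0,0,-0.12],"angular":[0,0,0]},{"dp":[0,0,-0.12],"angular":[0,0,0]},{"dp":[0,0,-0.12],"angular":[0,0,0]},{"dp":[0,0,-0.1],"angular":[0,0,0]},{"dp":[0,0,0],"angular":[0,0,0]},{"dp":[0,0,0],"angular":[0,0,0]}]'
python3 -m crank '[{"dp":[-0.15,-0.04,0],"angular":[0,0,0]},{"dp":[-0.15,-0.04,0],"angular":[0,0,0]},{"dp":[-0.15,-0.05,0],"angular":[0,0,0]},{"dp":[-0.15,-0.04,0],"angular":[0,0,0]},{"dp":[-0.15,-0.05,0],"angular":[0,0,0]},{"dp":[-0.15,-0.04,0],"angular":[0,0,0]},{"dp":[0,0,0],"angular":[0,0,0]},{"dp":[0,0,0],"angular":[0,0,0]}]'
python3 - <<'E'
from h import *
ims=[snap(n)[0] for n in('scene','side')]
a=cv2.resize(ims[0][140:260,350:470],(400,400)); b=cv2.resize(ims[1][140:260,300:420],(400,400)); cv2.imwrite('pics/t6.png',np.hstack([a,b]))
E
```

```text
t: 21.0
tcp_pos: [0.5725, -0.2797, 0.1777]
tool_rot: [0.601, 0.799, -0.0, -0.0]
force: [-0.2, -0.4, -2.1]
finger_gap: 0.266
gripper_force: 88.3
t: 21.8
tcp_pos: [0.5454, -0.2876, 0.1779]
tool_rot: [0.601, 0.799, 0.0, 0.0]
force: [-0.2, 0.1, -0.8]
finger_gap: 0.268
gripper_force: 88.3
```

View pics/t6.png

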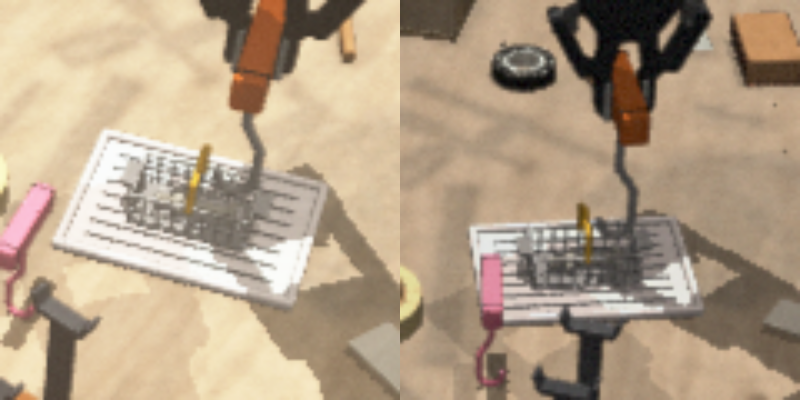

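The basket stands upright in the tray, and the hook is clear of the bail on its robot side. Lift the hook and return to the rack.

```bash
python3 -m crank '[{"dp":[0,0,0.1],"angular":[0,0,0]},{"dp":[0,0,0.2],"angular":[0,0,0]},{"dp":[0,0,0.3],"angular":[0,0,0]},{"dp":[0,0,0.4],"angular":[0,0,0]},{"dp":[0,0,0.6],"angular":[0,0,0]},{"dp":[0,0,0.8],"angular":[0,0,0]},{"dp":[0,0,0.8],"angular":[0,0,0]},{"dp":[0,0,0.8],"angular":[0,0,0]},{"dp":[0,0,0.8],"angular":[0,0,0]},{"dp":[0,0,0.5],"angular":[0,0,0]},{"dp":[0,0,0.2],"angular":[0,0,0]},{"dp":[0,0,0],"angular":[0,0,0]}]'
python3 -m crank '[{"dp":[0,0.4,0],"angular":[0,0,-1]},{"dp":[0,0.8,0],"angular":[0,0,-2.2]},{"dp":[0,0.8,0],"angular":[0,0,-2.2]},{"dp":[0,0.8,0],"angular":[0,0,-2.2]},{"dp":[0,0.8,0],"angular":[0,0,-2.2]},{"dp":[0,0.8,0],"angular":[0,0,-2.2]},{"dp":[0,0.8,0],"angular":[0,0,-2.2]},{"dp":[0,0.8,0],"angular":[0,0,-2.2]},{"dp":[0,0.8,0],"angular":[0,0,-2.2]},{"dp":[0,0.8,0],"angular":[0,0,-2.2]},{"dp":[0,0.8,0],"angular":[0,0,-2.2]},{"dp":[0.04,0.8,0],"angular":[0,0,-1.2]},{"dp":[0,0.4,0],"angular":[0,0,0]},{"dp":[0,0.06,0],"angular":[0,0,0]},{"dp":[0,0,0],"angular":[0,0,0]},{"dp":[0,0,0],"angular":[0,0,0]},{"dp":[0,0,0],"angular":[0,0,0]}]'
python3 - <<'E'
from h import *
im,P=snap('side'); cv2.imwrite('pics/side7.png',im)
im2,P2=snap('scene'); cv2.imwrite('pics/scene7.png',im2)
cv2.imwrite('pics/t7.png',np.hstack([cv2.resize(im2[150:310,300:460],(400,400)),cv2.resize(im[160:320,280:440],(400,400))]))
s=sense();tp=np.array(s['tcp_pos']);a=np.deg2rad(-8.2);E=np.array([[np.cos(a),-np.sin(a)],[np.sin(a),np.cos(a)]])
for n,Q in(('scene',P2),('side',P)):
    p=Q.reshape(-1,3); t=(p[:,:2]-tp[:2])@E
    for lo,hi in((-.15,-.125),(-.06,-.03)):
        m=(p[:,2]-tp[2]>lo)&(p[:,2]-tp[2]<hi)&(np.abs(t)<.03).all(1)
        if m.sum(): print(n,lo,m.sum(),t[m].min(0).round(3),t[m].mean(0).round(3),t[m].max(0).round(3))
E
```

```text
t: 23.1
tcp_pos: [0.5457, -0.2877, 0.3445]
tool_rot: [0.601, 0.799, -0.0, 0.001]
force: [0.7, 0.5, -1.4]
finger_gap: 0.269
gripper_force: 88.3
t: 24.8
tcp_pos: [0.5467, 0.0012, 0.3427]
tool_rot: [0.755, 0.655, -0.0, 0.0]
force: [0.7, -0.7, -1.8]
finger_gap: 0.264
gripper_force: 88.5
scene -0.15 60 [-0.016 -0.004] [ 0. -0.] [0.015 0.003]
scene -0.06 55 [-0.004 -0.005] [-0.002  0.   ] [0.003 0.004]
side -0.15 57 [-0.019 -0.004] [-0.002  0.002] [0.016 0.008]
side -0.06 26 [-0.006 -0.001] [-0.003  0.003] [0.002 0.007]
```

View pics/t7.png

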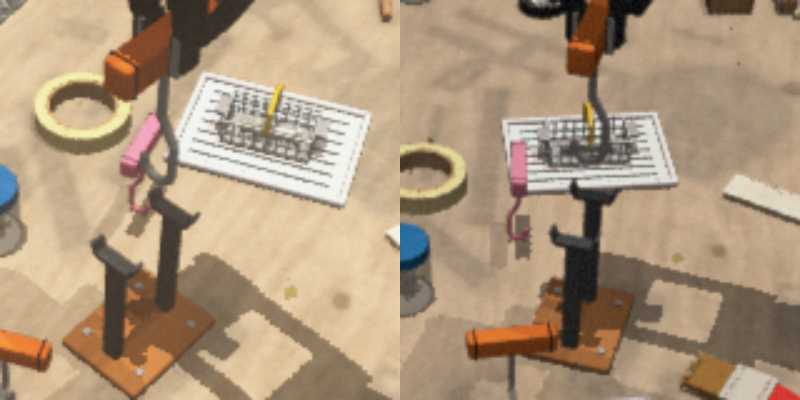

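The basket is upright in the tray at (270,120), and the hook hangs ahead of the empty rack. Shift 9 mm in y and lower.

```bash
python3 -m crank '[{"dp":[0,0.3,-0.2],"angular":[0,0,0]},{"dp":[0,0,-0.5],"angular":[0,0,0]},{"dp":[0,0,-0.7],"angular":[0,0,0]},{"dp":[0,0,-0.7],"angular":[0,0,0]},{"dp":[0,0,-0.7],"angular":[0,0,0]},{"dp":[0,0,-0.7],"angular":[0,0,0]},{"dp":[0,0,-0.7],"angular":[0,0,0]},{"dp":[0,0,-0.6],"angular":[0,0,0]},{"dp":[0,0,-0.4],"angular":[0,0,0]},{"dp":[0,0,-0.2],"angular":[0,0,0]},{"dp":[0,0,-0.1],"angular":[0,0,0]},{"dp":[0,0,0],"angular":[0,0,0]},{"dp":[0,0,0],"angular":[0,0,0]}]'
```

```text
t: 26.2
tcp_pos: [0.5472, 0.0112, 0.1785]
tool_rot: [0.755, 0.656, 0.001, 0.001]
force: [0.4, 0.6, -2.5]
finger_gap: 0.265
gripper_force: 88.5
```

```bash
python3 -m crank '[{"dp":[0,0,-0.1],"angular":[0,0,0]},{"dp":[0,0,-0.1],"angular":[0,0,0]},{"dp":[0,0,-0.1],"angular":[0,0,0]},{"dp":[0,0,-0.1],"angular":[0,0,0]},{"dp":[0,0,-0.1],"angular":[0,0,0]},{"dp":[0,0,-0.1],"angular":[0,0,0]},{"dp":[0,0,0],"angular":[0,0,0]},{"dp":[0,0,0],"angular":[0,0,0]}]'
```

```text
t: 27.0
tcp_pos: [0.5466, 0.0113, 0.1597]
tool_rot: [0.755, 0.656, -0.0, -0.0]
force: [0.3, -0.3, -1.1]
finger_gap: 0.27
gripper_force: 88.8
```

Seated height matches the original. Open and back off upward.

```bash
python3 -m crank '[{"dp":[0,0,0],"angular":[0,0,0]},{"dp":[0,0,0],"angular":[0,0,0]},{"dp":[0,0,0],"angular":[0,0,0]},{"dp":[0,0,0],"angular":[0,0,0]},{"dp":[0,0,0],"angular":[0,0,0]},{"dp":[0,0,0],"angular":[0,0,0]},{"dp":[0,0,0],"angular":[0,0,0]},{"dp":[0,0,0],"angular":[0,0,0]}]' 0
python3 -m crank '[{"dp":[0,0,0.2],"angular":[0,0,0]},{"dp":[0,0,0.4],"angular":[0,0,0]},{"dp":[0,0,0.7],"angular":[0,0,0]},{"dp":[0,0,0.9],"angular":[0,0,0]},{"dp":[0,0,0.9],"angular":[0,0,0]},{"dp":[0,0,0.9],"angular":[0,0,0]},{"dp":[0,0,0.6],"angular":[0,0,0]},{"dp":[0,0,0],"angular":[0,0,0]},{"dp":[0,0,0],"angular":[0,0,0]},{"dp":[0,0,0],"angular":[0,0,0]},{"dp":[0,0,0],"angular":[0,0,0]}]'
python3 - <<'E'
from h import *
im,P=snap('wrist'); cv2.imwrite('pics/w8.png',im)
p=P.reshape(-1,3);c=im.reshape(-1,3).astype(int)
m=(p[:,2]>.168)&(p[:,2]<.182)&(abs(p[:,0]-.545)<.08)&(abs(p[:,1]-.013)<.08)&(c[:,2]>100)&(c[:,2]>2*c[:,0])
q=p[m];print(len(q),cv2.minAreaRect((q[:,:2]*1000).astype(np.float32)),np.median(q[:,2]))
E
```

```text
t: 27.8
tcp_pos: [0.5466, 0.0113, 0.1598]
tool_rot: [0.755, 0.656, -0.0, -0.0]
force: [-0.1, 0.7, -0.5]
finger_gap: 1.0
gripper_force: 0.0
t: 28.9
tcp_pos: [0.5459, 0.0114, 0.2965]
tool_rot: [0.755, 0.656, -0.001, -0.001]
force: [0.3, -0.1, -0.2]
finger_gap: 0.999
gripper_force: 0.0
4982 ((547.278564453125, 11.224769592285156), (108.5923080444336, 23.5820255279541), 82.11711883544922) 0.17404567219045747
```

View pics/w8.png

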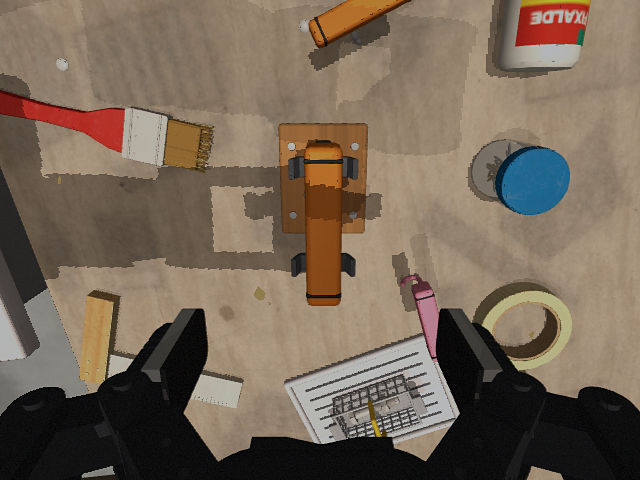

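The handle lies level across both saddles at (323,225), and the basket stands in the tray at (378,410) with the bolt in it. Nothing touches the robot, so I hand the job in.

```bash
python3 -c "
from station import order
print(order.sign_off())"
```

```text
the job is handed in; nothing more can be done
None
```

I handed the job in at about 29 s: the basket stands upright in the drip tray with the bolt in it, and the hook is back across both saddles of its rack. The sign-off returned no verdict, so this rests on the final wrist view and force readings.

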